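# Blow off the freewheels

## Task

The air has been left on: first turn the ball valve's handle fully shut, then lay every freewheel on the counter flat in the blow-off tray, boss up and side by side. With all of them in and the air still off, press the sprung nozzle arm down until its catch holds it, and only then turn the valve fully open, let it blow for about three seconds and turn it fully shut again, leaving the arm down and the freewheels in the tray. Leave the crank arm, the tire lever and the grease tin where they are.

Things in the scene. Friction and masses are not known exactly. Their poses are not given: they have to be found in the camera images.
- freewheel1: loose single-speed freewheel, 220 g, lying flat boss up: dark steel toothed disc 66 mm over the teeth (solid 60 mm) and 10 mm thick, with a coaxial round steel boss 40 mm in diameter on it from 10 to 32 mm height (the place to grip). Origin: centre of the underside, z up. Some of the five may be absent (None from the start).
- freewheel2: loose single-speed freewheel, 220 g, lying flat boss up: dark steel toothed disc 66 mm over the teeth (solid 60 mm) and 10 mm thick, with a coaxial round steel boss 40 mm in diameter on it from 10 to 32 mm height (the place to grip). Origin: centre of the underside, z up. Some of the five may be absent (None from the start).
- freewheel3: loose single-speed freewheel, 220 g, lying flat boss up: dark steel toothed disc 66 mm over the teeth (solid 60 mm) and 10 mm thick, with a coaxial round steel boss 40 mm in diameter on it from 10 to 32 mm height (the place to grip). Origin: centre of the underside, z up. Some of the five may be absent (None from the start).
- freewheel4: loose single-speed freewheel, 220 g, lying flat boss up: dark steel toothed disc 66 mm over the teeth (solid 60 mm) and 10 mm thick, with a coaxial round steel boss 40 mm in diameter on it from 10 to 32 mm height (the place to grip). Origin: centre of the underside, z up. Some of the five may be absent (None from the start).
- freewheel5: loose single-speed freewheel, 220 g, lying flat boss up: dark steel toothed disc 66 mm over the teeth (solid 60 mm) and 10 mm thick, with a coaxial round steel boss 40 mm in diameter on it from 10 to 32 mm height (the place to grip). Origin: centre of the underside, z up. Some of the five may be absent (None from the start).
- stand: fixed blow-off stand: grey plate 210 x 370 x 6 mm carrying the aluminium tray and the nozzle arm. Origin on the counter below the tray's centre; x across the tray's short side, away from the robot at yaw 0; y along its long side, towards the nozzle arm; z up.
- tray_floor (a point): centre of the tray's inner floor, 11 mm above the counter, axes as the stand's. Inside, the tray is 146 mm (x) by 218 mm (y), room for 2 x 3 freewheels at 72 mm pitch; walls 5 mm thick, rim 15 mm above this floor.
- nozzle_arm (a joint): sprung nozzle arm beside the tray's +y side (steel bar with a black press pad at its end and a brass nozzle pointing to the tray). Angle in rad: 0 = sprung up, pointing towards the robot (stand -x) and 0.75 rad above level; 0.75 = level, the bottom stop. It springs up from anywhere above about 0.60; pressed further (about 6 N on the pad) the catch holds it at the bottom stop.
- nozzle_pad (a point): centre of the top face of the arm's black press pad, 42 x 36 mm; 135 mm from the hinge along the arm and 7 mm above the arm's centre line.
- nozzle_hinge (a point): hinge axis of the nozzle arm, which runs along the stand's y, 65 mm above the counter. The arm runs from here towards the stand's -x.
- valve_base: fixed mounting of the ball valve: horizontal steel air pipe along its y (centre 45 mm above the counter, 24 mm thick) with a brass body 42 mm thick in the middle. Origin on the counter below the valve's stem; z up.
- valve (a joint): quarter-turn valve handle, turning about the vertical stem. Angle in rad: 0 = shut, handle crosswise to the pipe (along valve_base -x, towards the robot); 1.571 = fully open, handle in line over the pipe (along valve_base +y). It turns clockwise seen from above as it opens; stops at both ends; stays where left; about 2 to 3 N at the grip.
- valve_axis (a point): point on the valve stem's vertical axis at the handle's mid height, 95 mm above the counter.
- valve_grip (a point): middle of the handle's black grip, 90 mm from the stem axis; grip 65 mm long along the handle (its x, pointing to the stem), 16 mm wide, 20 mm high.
- crank_arm: bystander: loose aluminium crank arm 200 x 38 x 20 mm lying flat. Origin: under its middle, x along it.
- tire_lever: bystander: loose yellow plastic tire lever 125 x 17 x 7 mm lying flat. Origin: under its middle, x along it.
- grease_tin: bystander: standing round grease tin, 60 mm in diameter, 55 mm tall. Origin: centre of its underside.
There are look-alikes about, which are no part of the job. Leave any purple, turquoise or yellow look-alike of the freewheel4 alone.

How it is judged (in metres and radians):
On the way, in this order (a step that is already met when the one before it is completed fails the run):
1. the valve is turned fully shut (value of joint valve below 0.09 rad), for 0.2 s.
2. every freewheel lies flat in the tray, boss up, released, with the valve still shut (x of freewheel1 in the frame of tray_floor between -0.047 and 0.047 m and y of freewheel1 in the frame of tray_floor between -0.083 and 0.083 m and z of freewheel1 in the frame of tray_floor between -0.006 and 0.006 m and angle between each of freewheel1, freewheel2, freewheel3, freewheel4, freewheel5's own z axis and vertical below 0.15 rad and contact force between the fingers and freewheel1 below 0.3 N and x of freewheel2 in the frame of tray_floor between -0.047 and 0.047 m and y of freewheel2 in the frame of tray_floor between -0.083 and 0.083 m and z of freewheel2 in the frame of tray_floor between -0.006 and 0.006 m and contact force between the fingers and freewheel2 below 0.3 N and x of freewheel3 in the frame of tray_floor between -0.047 and 0.047 m and y of freewheel3 in the frame of tray_floor between -0.083 and 0.083 m and z of freewheel3 in the frame of tray_floor between -0.006 and 0.006 m and contact force between the fingers and freewheel3 below 0.3 N and x of freewheel4 in the frame of tray_floor between -0.047 and 0.047 m and y of freewheel4 in the frame of tray_floor between -0.083 and 0.083 m and z of freewheel4 in the frame of tray_floor between -0.006 and 0.006 m and contact force between the fingers and freewheel4 below 0.3 N and x of freewheel5 in the frame of tray_floor between -0.047 and 0.047 m and y of freewheel5 in the frame of tray_floor between -0.083 and 0.083 m and z of freewheel5 in the frame of tray_floor between -0.006 and 0.006 m and contact force between the fingers and freewheel5 below 0.3 N and value of joint valve below 0.09 rad), for 0.2 s.
3. the nozzle arm is pressed down and its catch holds it with nothing touching it, the valve still shut (value of joint nozzle_arm above 0.69 rad and value of joint valve below 0.09 rad and contact force between each of the arm, the fingers and nozzle_arm below 0.3 N), for 0.3 s.
4. the valve is turned fully open and left so for two seconds, the arm down (value of joint valve above 1.48 rad and value of joint nozzle_arm above 0.69 rad), for 2 s.
5. the valve is turned fully shut again (value of joint valve below 0.09 rad and value of joint nozzle_arm above 0.69 rad), for 0.2 s.
At the end, for the whole second after the job is handed in: Every freewheel present lies flat (within 0.15 rad, boss up) on the tray's floor inside its rim, at rest and released; the nozzle arm is held down by its catch (joint above 0.69 rad); the valve is fully shut again (joint below 0.09 rad) (all of step 5 and x of freewheel1 in the frame of tray_floor between -0.047 and 0.047 m and y of freewheel1 in the frame of tray_floor between -0.083 and 0.083 m and z of freewheel1 in the frame of tray_floor between -0.006 and 0.006 m and angle between each of freewheel1, freewheel2, freewheel3, freewheel4, freewheel5's own z axis and vertical below 0.15 rad and contact force between the fingers and freewheel1 below 0.3 N and x of freewheel2 in the frame of tray_floor between -0.047 and 0.047 m and y of freewheel2 in the frame of tray_floor between -0.083 and 0.083 m and z of freewheel2 in the frame of tray_floor between -0.006 and 0.006 m and contact force between the fingers and freewheel2 below 0.3 N and x of freewheel3 in the frame of tray_floor between -0.047 and 0.047 m and y of freewheel3 in the frame of tray_floor between -0.083 and 0.083 m and z of freewheel3 in the frame of tray_floor between -0.006 and 0.006 m and contact force between the fingers and freewheel3 below 0.3 N and x of freewheel4 in the frame of tray_floor between -0.047 and 0.047 m and y of freewheel4 in the frame of tray_floor between -0.083 and 0.083 m and z of freewheel4 in the frame of tray_floor between -0.006 and 0.006 m and contact force between the fingers and freewheel4 below 0.3 N and x of freewheel5 in the frame of tray_floor between -0.047 and 0.047 m and y of freewheel5 in the frame of tray_floor between -0.083 and 0.083 m and z of freewheel5 in the frame of tray_floor between -0.006 and 0.006 m and contact force between the fingers and freewheel5 below 0.3 N and linear speed of each of freewheel1, freewheel2, freewheel3, freewheel4, freewheel5 below 0.02 m/s); the robot touches nothing.
It fails at once if the crank arm is moved more than 4 cm or tipped over (distance of crank_arm from where it was at the start of the episode above 0.04 m or angle between crank_arm's own z axis and vertical above 0.6 rad).
It fails at once if the tire lever is moved more than 4 cm or tipped over (distance of tire_lever from where it was at the start of the episode above 0.04 m or angle between tire_lever's own z axis and vertical above 0.6 rad).
It fails at once if the grease tin is moved more than 4 cm or tipped over (distance of grease_tin from where it was at the start of the episode above 0.04 m or angle between grease_tin's own z axis and vertical above 0.6 rad).
Of freewheel1, freewheel2, freewheel3, freewheel4, freewheel5 only 3 to 5 are there at a start; the rules pass over those that are not, and their reading is None.
At some moment in a run one of freewheel1, freewheel2, freewheel3, freewheel4, freewheel5 may be knocked a few centimetres aside while the robot is not near it.
Once in a run the grip may slacken for a moment while it holds something.
It also fails if it takes over 210 s, if anything falls off the work surface, if the arm or the gripper's body presses on something with over 40 N, if the wrist force passes 120 N, or if a joint passes its speed limit or range.

## Robot

A 6-joint arm with a two-finger parallel gripper is mounted at the origin on the work surface. World frame = base frame: x ahead of the robot, y to its left, z up, the work surface at z = 0. Lengths are in m, angles in degrees, forces in N, time in s.
With the tool pointing down it reaches from about 0.375 to 0.9 m from the base axis. Payload 3.1 kg.
Tool frame: the origin (TCP) lies at the very end of the fingers, on their centre line; the grasp point (between the pads) lies 19 mm behind it; z points along the fingers, y is the line along which they close (so a half turn about z gives the same grasp; the last joint's range is limited). The gripper opens to 87 mm and grips with 3 to 60 N. Pads are 19 mm wide; open, the fingers measure 117 mm over their backs; the gripper's body (75 mm by 190 mm) begins 51 mm behind the grasp point.
Start: joints at [61.736, 30.224, 82.088, -0, 67.689, -10.227], TCP at [0.193, 0.594, 0.223] pointing down, gripper open.
Joint ranges: [-176.69, 176.69], [-43.24, 126.21], [12.49, 139.97], [-82, 262], [0, 151.66], [-163.58, 163.58]. Speed limits (degrees/s): [159.86, 159.86, 180, 180, 180, 180].

## Interface

Orientations are given as a 3x3 rotation matrix whose columns are the frame's x, y, z axes.
In Python, from rig import readout, viewer, ticket gives the robot as it stands.
- The arm moves only by the tool send_rows, never from a script. Its argument "moves" is a list of rows, each a list of 6 numbers: the shift along the tool's x, y, z in units of 250 mm (1.0 is 250 mm), then the turn, a rotation vector about the tool's x, y, z in units of 90 degrees (1.0 is 90 degrees). A call has 1 to 12 rows; each row is the pose to reach, as a shift and turn from the pose commanded when the call began, along the tool's axes at that moment; what a row does not reach only later rows make up. A row lasts 1/10 s, in which the tool goes at most 50 mm and 8.59 degrees, less where a joint would pass 70% of its speed; a pose out of reach is approached as far as the arm can. A call with a number of a shift or a turn outside -1 to 1 is refused whole. A call with a gripper value outside its range is refused whole. "grip" is the opening, from 0 (shut) to 1 (fully open), set as the call begins (left out, the last holds). The fingers move at their own pace and stop on an object; the grip force is fixed at half the most. Time passes only in rows, so rows that repeat a pose let the fingers close. It gives the time, the measured TCP pose, the force, the opening and the grip force at its end, in the units of the state.
- readout.read_state(): the state, without advancing time (a new reading comes with each control period).
- viewer.capture(name): name is "scene" or "top"; returns (picture, depth): 420x560x3 uint8, red, green, blue; 420x560 float32, m along the optical axis (not along the pixel's ray), 0 where there is no reading.
- viewer.camera_info(name): a dict with "fx", "fy", "cx", "cy" (pixels), "distortion" ([k1, k2, p1, p2, k3] as OpenCV has them; the pictures are not rectified), "R" (3x3) and "t" (3): a world point X has camera coordinates R X + t. Camera axes: x right, y down, z forward; pixel columns grow to the right and rows downward; lengths in m; the calibration is good to about 2 mm. A picture is of the moment at which its call begins. camera_info takes no time and is no camera call.
- ticket.hand_in(): hands the job in; it is judged then, once.
The state is a dict: "time_s": time; "joint_positions": joint angles; "qvel": joint speeds; "tau": joint torques, N m; "position": TCP position; "tcp_rot": TCP orientation; "force": force on the tool from outside, world axes, zero at the start; "moment": the same for the moment, N m; "opening": opening from 0.0 (shut) to 1.0 (fully open); "grasp_force": force on a finger pad.
Only numpy, scipy, OpenCV 4.12 (cv2) and the standard library are available. Lean on these libraries where they do the work, as an engineer would, in place of code of your own. Each camera call takes 0.05 s, during which the arm holds its last target. There are 200 camera calls.

## Working session

There is one attempt and no reset: what is moved stays moved. The work goes in short steps, Python scripts to look and compute and a tool call to move; the robot and the scene stay as the last step left them, time stands still between calls to the robot, and variables do not carry over. Pictures are saved under pics/ and viewed, at most 14 in all, crops included, and the job is handed in when it is done.

Besides the shell and the picture viewer there is one more tool, called after "Call:" as name(argument=value, ...) on one line, values as JSON. send_rows: Moves the arm, as the interface text tells. Shifts and turns lie within -1 to 1; 1 stands for 250 mm of shift or 90 degrees of turn. Its arguments: {"type":"object","properties":{"moves":{"type":"array"},"grip":{"type":"number"}},"required":["moves"]}

```bash
mkdir -p pics
cat > h.py <<'E'
import numpy as np, cv2
from rig import readout, viewer, ticket
def cap(n,save=None):
    p,d=viewer.capture(n)
    if save: cv2.imwrite(f'pics/{save}.png',p[:,:,::-1])
    return p,d
def world(n,uv,depth):
    c=viewer.camera_info(n);K=np.array([[c['fx'],0,c['cx']],[0,c['fy'],c['cy']],[0,0,1]])
    uv=np.asarray(uv,float).reshape(-1,1,2)
    r=cv2.undistortPoints(uv,K,np.array(c['distortion'],float))[:,0]
    P=np.c_[r,np.ones(len(r))]*np.asarray(depth,float).reshape(-1,1)
    return (P-np.array(c['t']))@np.array(c['R'])
def cloud(n,d):
    v,u=np.indices(d.shape)
    return world(n,np.stack([u,v],-1).reshape(-1,2),d.ravel()).reshape(*d.shape,3)
def st():
    s=readout.read_state();print({k:np.round(s[k],3).tolist() for k in('time_s','position','tcp_rot','joint_positions','force','opening','grasp_force')});return s
E
python3 - <<'E'
from h import *
st()
for n in('scene','top'):
    p,d=cap(n,n+'0');np.savez(n+'0.npz',p=p,d=d)
    c=viewer.camera_info(n);print(n,-np.array(c['R']).T@np.array(c['t']))
E
```

```text
{'time_s': 0.0, 'position': [0.193, 0.594, 0.222], 'tcp_rot': [[-0.951, 0.31, -0.001], [0.31, 0.951, -0.002], [0.0, -0.002, -1.0]], 'joint_positions': [61.736, 30.278, 82.156, -0.0, 67.689, -10.228], 'force': [0.475, -0.12, -0.795], 'opening': 1.004, 'grasp_force': 0.0}
scene [ 1.23152355 -0.16324445  0.83881243]
top [0.44936023 0.0077874  1.11482344]
```

View pics/scene0.png

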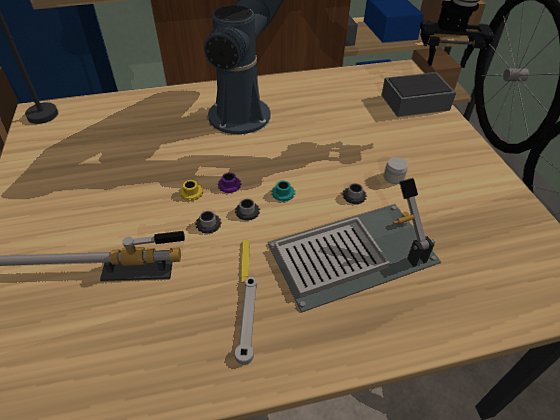

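View pics/top0.png

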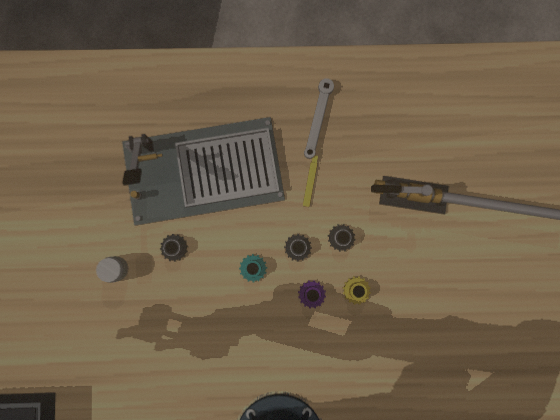

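The three dark steel freewheels in the top picture are at (173,247), (298,247) and (342,237). The look-alikes are turquoise (252,268), purple (312,294) and yellow (357,291). The valve handle points along the pipe at (385,188), the tray is at (228,166), and the pad is at (132,177) beside the tin at (112,269). The tray holds only a shadow. Next I'll measure these and check them in a close crop.

Run:
```python
from h import *
z=np.load('top0.npz');p,d=z['p'],z['d'];W=cloud('top',d);W[d==0]=np.nan
hsv=cv2.cvtColor(p,cv2.COLOR_RGB2HSV)
for u,v in[(173,247),(298,247),(342,237),(252,268),(312,294),(357,291),(112,269)]:
    w=W[v-28:v+28,u-28:u+28].reshape(-1,3)
    c=W[v,u]
    near=np.hypot(*(w[:,:2]-c[:2]).T)<.045
    t=w[near&(w[:,2]>.026)];b=w[near&(w[:,2]>.004)]
    mm=lambda q:(q[:,:2].min(0)+q[:,:2].max(0))/2
    print((u,v),'top',np.round(mm(t),4),np.round(np.ptp(t,0),3),'all',np.round(mm(b),4),np.round(np.ptp(b,0)[:2],3),'zmax',round(float(np.nanmax(t[:,2])),3))
# stand: plate/tray/valve heights
for nm,(a,b,c,e),lo,hi in[('rim',(170,122,285,215),.022,.032),('plate',(115,110,292,230),.003,.0095),('handle',(360,165,470,225),.08,.12),('vbase',(375,170,455,220),.003,.012),('pipe',(450,180,560,225),.04,.065),('pad/arm',(112,125,165,205),.03,.25)]:
    w=W[b:e,a:c].reshape(-1,3);w=w[(w[:,2]>lo)&(w[:,2]<hi)]
    r=cv2.minAreaRect(w[:,:2].astype(np.float32)*1000)
    print(nm,len(w),np.round(r[0],1),np.round(r[1],1),round(r[2],1),np.round(cv2.boxPoints(r)).tolist(),'z',np.round(np.percentile(w[:,2],[2,50,98]),3))
crop=cv2.resize(p[130:310,110:470],(800,400),interpolation=cv2.INTER_CUBIC);cv2.imwrite('pics/crop1.png',np.clip(crop[:,:,::-1].astype(int)*1.6,0,255).astype(np.uint8))
```

```text
(173, 247) top [0.4506 0.2428] [0.038 0.04  0.012] all [0.4545 0.2391] [0.074 0.079] zmax 0.038
(298, 247) top [ 0.4444 -0.0543] [0.038 0.038 0.012] all [ 0.4422 -0.0562] [0.077 0.082] zmax 0.039
(342, 237) top [ 0.4658 -0.1611] [0.038 0.038 0.01 ] all [ 0.4664 -0.1595] [0.082 0.084] zmax 0.038
(252, 268) top [0.3976 0.0546] [0.038 0.038 0.009] all [0.3977 0.0558] [0.079 0.082] zmax 0.036
(312, 294) top [ 0.3324 -0.0842] [0.037 0.037 0.012] all [ 0.3346 -0.088 ] [0.085 0.079] zmax 0.038
(357, 291) top [ 0.3396 -0.1919] [0.037 0.038 0.011] all [ 0.3366 -0.1908] [0.076 0.075] zmax 0.038
(112, 269) top [0.4024 0.3807] [0.061 0.059 0.035] all [0.4093 0.3719] [0.074 0.077] zmax 0.061
rim 704 [639.9 112.3] [157.3 228.6] 8.6 [[545.0, 213.0], [579.0, -13.0], [735.0, 11.0], [700.0, 237.0]] z [0.022 0.026 0.03 ]
plate 6798 [639.5 172.5] [433.7 294.9] 88.9 [[488.0, -41.0], [783.0, -47.0], [791.0, 387.0], [496.0, 392.0]] z [0.003 0.006 0.009]
handle 467 [ 566.6 -285. ] [135.3  22.8] 88.8 [[554.0, -352.0], [577.0, -353.0], [579.0, -218.0], [557.0, -217.0]] z [0.092 0.102 0.108]
vbase 1080 [ 566.4 -344.2] [194.9 120.4] 88.8 [[504.0, -440.0], [625.0, -443.0], [629.0, -248.0], [508.0, -245.0]] z [0.003 0.007 0.012]
pipe 1135 [ 530.6 -535.5] [259.5  24.4] 80.0 [[496.0, -661.0], [520.0, -665.0], [565.0, -410.0], [541.0, -406.0]] z [0.047 0.055 0.061]
pad/arm 886 [641.5 292.5] [142.   94.3] 2.2 [[569.0, 337.0], [572.0, 243.0], [714.0, 248.0], [711.0, 342.0]] z [0.038 0.115 0.175]
```

View pics/crop1.png

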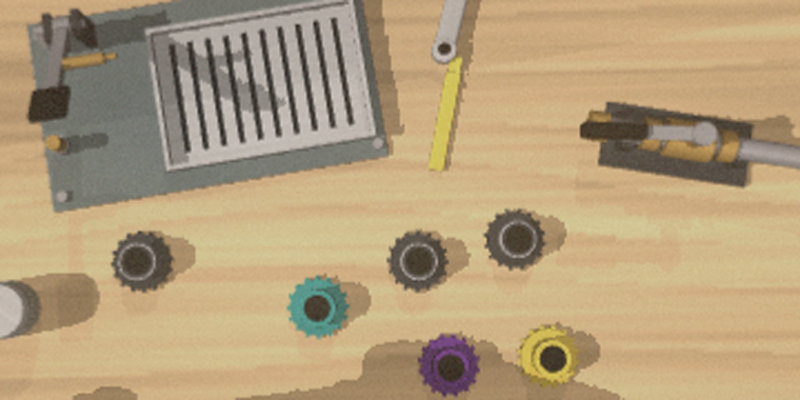

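The crop confirms three dark-steel freewheels. The measurements agree with the given sizes: rim 157×229 mm, boss 38–40 mm, and the stem on the pipe line at (0.565, −0.339). The handle stands about 81° open. Next I'll plan the valve approach.

```bash
cat >> h.py <<'E'
from scipy.spatial.transform import Rotation as Ro
def pose(x,y,z,a):
    a=np.radians(a);yv=np.array([np.cos(a),np.sin(a),0]);zv=np.array([0,0,-1.])
    return np.array([x,y,z]),np.c_[np.cross(yv,zv),yv,zv]
def cur():
    s=readout.read_state();return np.array(s['position']),np.array(s['tcp_rot'])
def rows(p0,wps):
    "rows from p0 (pos,R) to each (x,y,z,ang)"
    for w in wps:
        p,R=pose(*w);d=p0[1].T@(p-p0[0]);r=Ro.from_matrix(p0[1].T@R).as_rotvec(degrees=True)
        n=max(np.linalg.norm(d)/.05,np.linalg.norm(r)/8.59)
        print(np.round(np.r_[d/.25,r/90],3).tolist(),'n=%.1f'%n,'BIG' if max(abs(d/.25).max(),abs(r/90).max())>1 else '')
    return pose(*wps[-1])
SX,SY=.565,-.339
def vg(h,z=.083,r=.09): return (SX+r*np.cos(np.radians(h)),SY+r*np.sin(np.radians(h)),z,h-90)
E
python3 - <<'E'
from h import *
s=cur();p=rows(s,[(.36,.40,.222,60)])
p=rows(p,[(.46,.13,.22,30)])
p=rows(p,[(.52,-.1,.2,10)])
p=rows(p,[vg(89,.16)])
p=rows(p,[vg(89)])
E
```

```text
[-0.874, -0.53, -0.001, -0.001, -0.0, 0.133] n=5.1 
[-0.886, -0.735, 0.008, 0.0, 0.0, 0.333] n=5.8 
[-0.917, -0.252, 0.08, 0.0, 0.0, 0.222] n=4.8 
[-0.619, 0.08, 0.16, 0.0, 0.0, 0.122] n=3.2 
[0.0, 0.0, 0.308, 0.0, 0.0, 0.0] n=1.5
```

Call:
send_rows(moves=[[-0.44,-0.26,0,0,0,0.07],[-0.874,-0.53,0,0,0,0.133],[-0.874,-0.53,0,0,0,0.133],[-0.874,-0.53,0,0,0,0.133],[-0.874,-0.53,0,0,0,0.133],[-0.874,-0.53,0,0,0,0.133],[-0.874,-0.53,0,0,0,0.133],[-0.874,-0.53,0,0,0,0.133]], grip=0.45)

```text
time_s: 0.9
position: [0.3595, 0.4011, 0.2223]
tcp_rot: [[-0.866, 0.5, -0.001], [0.5, 0.866, 0.0], [0.001, -0.0, -1.0]]
force: [0.5, 0.5, 0.1]
opening: 0.465
grasp_force: 0.0
```

Call:
send_rows(moves=[[-0.886,-0.735,0,0,0,0.333],[-0.886,-0.735,0,0,0,0.333],[-0.886,-0.735,0,0,0,0.333],[-0.886,-0.735,0,0,0,0.333],[-0.886,-0.735,0,0,0,0.333],[-0.886,-0.735,0,0,0,0.333],[-0.886,-0.735,0,0,0,0.333],[-0.886,-0.735,0,0,0,0.333]])

```text
time_s: 1.7
position: [0.4599, 0.1316, 0.2224]
tcp_rot: [[-0.5, 0.866, -0.001], [0.866, 0.5, 0.001], [0.001, -0.0, -1.0]]
force: [-0.5, -0.6, -0.8]
opening: 0.447
grasp_force: 0.0
```

Call:
send_rows(moves=[[-0.917,-0.252,0.08,0,0,0.222],[-0.917,-0.252,0.08,0,0,0.222],[-0.917,-0.252,0.08,0,0,0.222],[-0.917,-0.252,0.08,0,0,0.222],[-0.917,-0.252,0.08,0,0,0.222],[-0.917,-0.252,0.08,0,0,0.222],[-0.917,-0.252,0.08,0,0,0.222]])

```text
time_s: 2.4
position: [0.5201, -0.0973, 0.2021]
tcp_rot: [[-0.176, 0.984, -0.001], [0.984, 0.176, 0.002], [0.002, -0.001, -1.0]]
force: [0.5, 0.8, -0.5]
opening: 0.448
grasp_force: 0.0
```

Call:
send_rows(moves=[[-0.619,0.08,0.16,0,0,0.122],[-0.619,0.08,0.16,0,0,0.122],[-0.619,0.08,0.16,0,0,0.122],[-0.619,0.08,0.16,0,0,0.122],[-0.619,0.08,0.16,0,0,0.122],[-0.619,0.08,0.16,0,0,0.122]])

```text
time_s: 3.0
position: [0.5665, -0.2448, 0.1625]
tcp_rot: [[0.014, 1.0, -0.002], [1.0, -0.014, 0.002], [0.002, -0.002, -1.0]]
force: [-0.7, 1.6, 0.7]
opening: 0.451
grasp_force: 0.0
```

Run:
```python
from h import *
st();s=cur();p=rows(s,[vg(89)])
rows(pose(*vg(89)),[vg(h) for h in(97,105,113,121,129,137,145,153,161,169,174)])
```

```text
{'time_s': 3.0, 'position': [0.566, -0.245, 0.162], 'tcp_rot': [[0.014, 1.0, -0.002], [1.0, -0.014, 0.002], [0.002, -0.002, -1.0]], 'joint_positions': [-33.756, 33.717, 86.427, 0.052, 60.01, -32.992], 'force': [-0.73, 1.637, 0.747], 'opening': 0.451, 'grasp_force': 0.0}
[-0.018, 0.001, 0.318, -0.001, -0.001, 0.002] n=1.6 
[-0.004, -0.05, 0.0, 0.0, 0.0, -0.089] n=0.9 
[-0.014, -0.099, 0.0, 0.0, 0.0, -0.178] n=1.9 
[-0.031, -0.146, 0.0, 0.0, 0.0, -0.267] n=2.8 
[-0.055, -0.191, 0.0, 0.0, 0.0, -0.356] n=3.7 
[-0.084, -0.231, 0.0, 0.0, 0.0, -0.444] n=4.7 
[-0.119, -0.268, 0.0, 0.0, 0.0, -0.533] n=5.6 
[-0.159, -0.298, 0.0, 0.0, 0.0, -0.622] n=6.5 
[-0.202, -0.324, 0.0, 0.0, 0.0, -0.711] n=7.5 
[-0.249, -0.342, 0.0, 0.0, 0.0, -0.8] n=8.4 
[-0.297, -0.355, 0.0, 0.0, 0.0, -0.889] n=9.3 
[-0.329, -0.359, 0.0, 0.0, 0.0, -0.944] n=9.9
```

Call:
send_rows(moves=[[-0.018,0,0.15,0,0,0],[-0.018,0,0.318,0,0,0],[-0.018,0,0.318,0,0,0],[-0.018,0,0.318,0,0,0]])

```text
time_s: 3.4
position: [0.5665, -0.2503, 0.0835]
tcp_rot: [[0.014, 1.0, -0.002], [1.0, -0.014, 0.001], [0.001, -0.002, -1.0]]
force: [-0.0, -0.5, -0.3]
opening: 0.447
grasp_force: 0.0
```

Call:
send_rows(moves=[[0,0,0,0,0,0],[0,0,0,0,0,0],[0,0,0,0,0,0]], grip=0.22)

```text
time_s: 3.7
position: [0.5681, -0.2531, 0.0851]
tcp_rot: [[0.016, 1.0, 0.003], [1.0, -0.016, -0.002], [-0.002, 0.003, -1.0]]
force: [2.2, 0.7, 1.7]
opening: 0.272
grasp_force: 1.1
```

Call:
send_rows(moves=[[-0.004,-0.05,0,0,0,-0.089],[-0.014,-0.099,0,0,0,-0.178],[-0.031,-0.146,0,0,0,-0.267],[-0.055,-0.191,0,0,0,-0.356],[-0.084,-0.231,0,0,0,-0.444],[-0.119,-0.268,0,0,0,-0.533],[-0.159,-0.298,0,0,0,-0.622],[-0.202,-0.324,0,0,0,-0.711],[-0.249,-0.342,0,0,0,-0.8],[-0.297,-0.355,0,0,0,-0.889],[-0.32,-0.358,0,0,0,-0.925],[-0.32,-0.358,0,0,0,-0.925]])

```text
time_s: 4.9
position: [0.4782, -0.326, 0.0841]
tcp_rot: [[-0.99, 0.139, 0.004], [0.139, 0.99, 0.01], [-0.003, 0.01, -1.0]]
force: [8.6, 14.3, 5.5]
opening: 0.226
grasp_force: 7.9
```

Run:
```python
from h import *
st();p,d=cap('scene','sc1');W=cloud('scene',d)
w=W.reshape(-1,3);k=(w[:,2]>.1)&(w[:,2]<.107)&(np.hypot(w[:,0]-SX,w[:,1]-SY)<.13)
w=w[k];print(len(w),np.round(cv2.minAreaRect(w[:,:2].astype(np.float32)*1000),1) if 0 else cv2.minAreaRect(w[:,:2].astype(np.float32)*1000))
cv2.imwrite('pics/sc1c.png',cv2.resize(p[190:300,60:260],(800,440))[:,:,::-1])
```

```text
{'time_s': 4.9, 'position': [0.478, -0.326, 0.084], 'tcp_rot': [[-0.99, 0.139, 0.004], [0.139, 0.99, 0.01], [-0.003, 0.01, -1.0]], 'joint_positions': [-45.651, 37.657, 95.221, 0.781, 47.346, -128.193], 'force': [8.582, 14.322, 5.549], 'opening': 0.226, 'grasp_force': 7.904}
155 ((520.031494140625, -334.67242431640625), (35.9248046875, 119.8870849609375), 76.26467895507812)
```

View pics/sc1c.png

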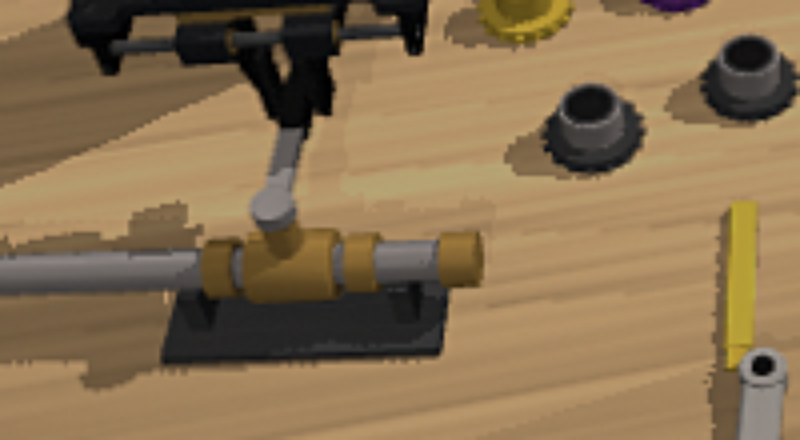

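The crop shows the handle crosswise at (285,170), with the pipe clear. A 14 N reaction confirms it is at its stop. Next I'll release, lift and go to the nearest freewheel, after a fresh measurement.

Call:
send_rows(moves=[[0,0.025,0,0,0,0],[0,0.025,0,0,0,0],[0,0.025,0,0,0,0],[0,0.025,-0.2,0,0,0],[0,0.025,-0.4,0,0,0],[0,0.025,-0.4,0,0,0]], grip=0.45)

```text
time_s: 5.55
position: [0.4804, -0.3294, 0.1898]
tcp_rot: [[-0.991, 0.134, 0.01], [0.134, 0.991, -0.011], [-0.012, -0.01, -1.0]]
force: [0.9, 0.1, 0.1]
opening: 0.448
grasp_force: 0.0
```

```bash
cat >> h.py <<'E'
def find():
    "freewheel boss tops from top camera: dark/grey, not coloured"
    p,d=cap('top');W=cloud('top',d);W[d==0]=np.nan
    hsv=cv2.cvtColor(p,cv2.COLOR_RGB2HSV)
    m=((W[...,2]>.024)&(W[...,2]<.06)).astype(np.uint8)
    n,l,s,c=cv2.connectedComponentsWithStats(m)
    for i in range(1,n):
        if 60<s[i,4]<700:
            w=W[l==i];e=np.ptp(w,0)
            if .033<e[0]<.05 and .033<e[1]<.05: print(np.round((w[:,:2].min(0)+w[:,:2].max(0))/2,4),np.round(e,3),'zmed %.3f'%np.median(w[:,2]),'px',np.round(c[i]),'sat',np.median(hsv[l==i][:,1]))
    return p,d
def valve():
    p,d=cap('scene');w=cloud('scene',d).reshape(-1,3)
    r=np.hypot(w[:,0]-SX,w[:,1]-SY);k=(w[:,2]>.085)&(w[:,2]<.108)&(r<.13)&(r>.05);m=w[k][:,:2].mean(0)-[SX,SY]
    print('handle dir',np.degrees(np.arctan2(m[1],m[0])),'(170 shut, 80 open)',k.sum())
E
python3 - <<'E'
from h import *
st();valve();find()
s=cur();rows(s,[(.466,-.161,.1,8.6),(.466,-.161,.014,8.6)])
E
```

```text
{'time_s': 5.55, 'position': [0.48, -0.329, 0.19], 'tcp_rot': [[-0.991, 0.134, 0.01], [0.134, 0.991, -0.011], [-0.012, -0.01, -1.0]], 'joint_positions': [-45.411, 28.888, 90.93, -0.029, 59.307, -127.68], 'force': [0.911, 0.08, 0.135], 'opening': 0.448, 'grasp_force': 0.0}
handle dir 168.779887218355 (170 shut, 80 open) 207
[ 0.4658 -0.1603] [0.038 0.04  0.013] zmed 0.033 px [343. 237.] sat 58.0
[0.4506 0.2428] [0.038 0.04  0.016] zmed 0.032 px [172. 247.] sat 54.0
[ 0.4444 -0.0543] [0.038 0.038 0.011] zmed 0.033 px [298. 247.] sat 57.0
[0.3976 0.0548] [0.037 0.038 0.011] zmed 0.033 px [252. 268.] sat 87.0
[ 0.3325 -0.0843] [0.037 0.037 0.014] zmed 0.033 px [312. 295.] sat 85.0
[0.135, 0.65, 0.337, -0.0, 0.003, 0.819] n=8.6 
[0.136, 0.651, 0.681, -0.0, 0.003, 0.819] n=8.6
```

Call:
send_rows(moves=[[0.02,0.1,0,0,0,0.09],[0.04,0.2,0,0,0,0.18],[0.135,0.65,0.15,0,0,0.819],[0.135,0.65,0.337,0,0.003,0.819],[0.135,0.65,0.337,0,0.003,0.819],[0.135,0.65,0.337,0,0.003,0.819],[0.135,0.65,0.337,0,0.003,0.819],[0.135,0.65,0.337,0,0.003,0.819],[0.135,0.65,0.337,0,0.003,0.819],[0.135,0.65,0.337,0,0.003,0.819],[0.135,0.65,0.337,0,0.003,0.819],[0.135,0.65,0.337,0,0.003,0.819]], grip=0.95)

```text
time_s: 6.85
position: [0.4647, -0.1594, 0.0983]
tcp_rot: [[-0.151, 0.989, -0.004], [0.989, 0.151, 0.004], [0.004, -0.004, -1.0]]
force: [0.0, 0.2, -0.4]
opening: 0.949
grasp_force: 0.0
```

Run:
```python
from h import *
s=cur();print(s);p=rows(s,[(.4658,-.1605,.014,8.6)])
def slot(y,z,x=0): return (.640+.989*x-.1495*y,.1123+.1495*x+.989*y,z,8.6)
p=rows(p,[(.4658,-.1605,.11,8.6),(.55,-.06,.11,8.6)]);
for y in(-.073,0,.073): print(slot(y,.03))
p=rows(p,[slot(-.073,.11)]);rows(p,[slot(-.073,.026)])
```

```text
(array([ 0.46472688, -0.15936281,  0.09826127]), array([[-0.15080131,  0.9885547 , -0.00430818],
       [ 0.98855463,  0.15081751,  0.00371905],
       [ 0.00432624, -0.00369804, -0.9999838 ]]))
[-0.007, 0.005, 0.337, -0.002, -0.003, 0.001] n=1.7 
[0.0, 0.0, -0.384, 0.0, 0.0, 0.0] n=1.9 
[0.347, 0.393, -0.384, 0.0, 0.0, 0.0] n=3.2 
(0.6509135, 0.040103, 0.03, 8.6)
(0.64, 0.1123, 0.03, 8.6)
(0.6290865, 0.184497, 0.03, 8.6)
[0.336, 0.459, 0.0, 0.0, 0.0, 0.0] n=2.8 
[0.0, 0.0, 0.336, 0.0, 0.0, 0.0] n=1.7
```

Call:
send_rows(moves=[[-0.007,0.005,0.16,0,0,0],[-0.007,0.005,0.3,0,0,0],[-0.007,0.005,0.337,0,0,0],[-0.007,0.005,0.337,0,0,0]])

```text
time_s: 7.25
position: [0.4654, -0.1601, 0.0134]
tcp_rot: [[-0.15, 0.989, -0.006], [0.989, 0.15, 0.005], [0.006, -0.005, -1.0]]
force: [-0.4, 0.3, -0.3]
opening: 0.952
grasp_force: 0.0
```

Call:
send_rows(moves=[[0,0,0,0,0,0],[0,0,0,0,0,0],[0,0,0,0,0,0],[0,0,0,0,0,0],[0,0,0,0,0,0],[0,0,0,0,0,0]], grip=0.3)

```text
time_s: 7.85
position: [0.4666, -0.1608, 0.0148]
tcp_rot: [[-0.15, 0.989, -0.003], [0.989, 0.15, 0.003], [0.003, -0.002, -1.0]]
force: [0.0, 0.4, -0.7]
opening: 0.495
grasp_force: 0.0
```

Call:
send_rows(moves=[[0,0,-0.1,0,0,0],[0,0,-0.25,0,0,0],[0,0,-0.384,0,0,0],[0,0,-0.384,0,0,0]])

```text
time_s: 8.25
position: [0.4691, -0.1623, 0.1139]
tcp_rot: [[-0.15, 0.989, 0.004], [0.989, 0.15, -0.001], [-0.002, 0.004, -1.0]]
force: [0.5, -0.7, -2.7]
opening: 0.449
grasp_force: 30.0
```

```bash
cat >> h.py <<'E'
def slot(y,z,x=0): return (.640+.989*x-.1495*y,.1123+.1495*x+.989*y,z,8.6)
E
python3 - <<'E'
from h import *
st();s=cur();p=rows(s,[(.55,-.06,.12,8.6),slot(-.073,.11)])
p,d=cap('scene');W=cloud('scene',d).reshape(-1,3)
k=(np.hypot(W[:,0]-s[0][0],W[:,1]-s[0][1])<.036)&(W[:,2]<.2)
print(np.percentile(W[k,2],[1,5,20]), 'tip',s[0][2]);z=W[k,2];print(np.histogram(z,bins=np.arange(0,.2,.01)))
E
```

```text
{'time_s': 8.25, 'position': [0.469, -0.162, 0.114], 'tcp_rot': [[-0.15, 0.989, 0.004], [0.989, 0.15, -0.001], [-0.002, 0.004, -1.0]], 'joint_positions': [-32.044, 30.23, 106.33, 0.083, 43.219, -40.719], 'force': [0.463, -0.73, -2.706], 'opening': 0.449, 'grasp_force': 29.983}
[0.356, 0.381, -0.024, 0.002, 0.001, 0.0] n=2.6 
[0.692, 0.84, 0.017, 0.002, 0.001, 0.0] n=5.4 
[-0.0042819  -0.00335198 -0.00183415] tip 0.11391585906971924
(array([116,   0,   0,   0,   0,   0,   0,   0,   0,  44, 142,  23,  19,
         0,   0,   0,  13,  15,   1]), array([0.  , 0.01, 0.02, 0.03, 0.04, 0.05, 0.06, 0.07, 0.08, 0.09, 0.1 ,
       0.11, 0.12, 0.13, 0.14, 0.15, 0.16, 0.17, 0.18, 0.19]))
```

Call:
send_rows(moves=[[0.356,0.381,-0.024,0,0,0],[0.356,0.381,-0.024,0,0,0],[0.356,0.381,-0.024,0,0,0],[0.692,0.84,0.017,0,0,0],[0.692,0.84,0.017,0,0,0],[0.692,0.84,0.017,0,0,0],[0.692,0.84,0.017,0,0,0],[0.692,0.84,0.017,0,0,0]])

```text
time_s: 9.1
position: [0.6468, 0.0425, 0.1034]
tcp_rot: [[-0.152, 0.988, -0.009], [0.988, 0.152, 0.003], [0.004, -0.008, -1.0]]
force: [-0.6, -0.1, -3.1]
opening: 0.453
grasp_force: 30.0
```

Run:
```python
from h import *
st();s=cur();p=rows(s,[slot(-.073,.04),slot(-.073,.0265)])
p,d=cap('scene');W=cloud('scene',d).reshape(-1,3)
k=(np.hypot(W[:,0]-s[0][0],W[:,1]-s[0][1])<.036)&(W[:,2]<.2)&(W[:,2]>.05)
print(np.sort(W[k,2])[[3,10,20]])
```

```text
{'time_s': 9.1, 'position': [0.647, 0.043, 0.103], 'tcp_rot': [[-0.152, 0.988, -0.009], [0.988, 0.152, 0.003], [0.004, -0.008, -1.0]], 'joint_positions': [-6.158, 40.315, 83.709, 0.154, 56.483, -14.978], 'force': [-0.605, -0.061, -3.135], 'opening': 0.453, 'grasp_force': 29.985}
[-0.013, 0.017, 0.253, -0.005, -0.003, 0.001] n=1.3 
[-0.014, 0.017, 0.307, -0.005, -0.003, 0.001] n=1.5 
[0.08380035 0.08533084 0.08724337]
```

Call:
send_rows(moves=[[-0.007,0.008,0.13,0,0,0],[-0.01,0.012,0.2,0,0,0],[-0.01,0.012,0.24,0,0,0],[-0.01,0.012,0.24,0,0,0],[-0.01,0.012,0.24,0,0,0]])

```text
time_s: 9.65
position: [0.6516, 0.0392, 0.0465]
tcp_rot: [[-0.149, 0.989, -0.003], [0.989, 0.149, 0.003], [0.004, -0.003, -1.0]]
force: [0.5, -0.1, -2.6]
opening: 0.449
grasp_force: 30.0
```

Run:
```python
from h import *
st();rows(cur(),[slot(-.073,.0265)])
```

```text
{'time_s': 9.65, 'position': [0.652, 0.039, 0.046], 'tcp_rot': [[-0.149, 0.989, -0.003], [0.989, 0.149, 0.003], [0.004, -0.003, -1.0]], 'joint_positions': [-6.424, 45.003, 84.706, 0.203, 50.495, -15.118], 'force': [0.511, -0.119, -2.566], 'opening': 0.449, 'grasp_force': 29.983}
[0.004, -0.002, 0.08, -0.002, -0.002, -0.0] n=0.4
```

Call:
send_rows(moves=[[0.004,-0.002,0.03,0,0,0],[0.004,-0.002,0.055,0,0,0],[0.004,-0.002,0.065,0,0,0],[0.004,-0.002,0.065,0,0,0]])

```text
time_s: 10.05
position: [0.6507, 0.0407, 0.0304]
tcp_rot: [[-0.15, 0.989, -0.004], [0.989, 0.15, 0.003], [0.003, -0.003, -1.0]]
force: [-0.8, 0.4, 0.2]
opening: 0.449
grasp_force: 30.0
```

Contact with the floor is confirmed: the tip is at 0.0304 and the part hangs 19 mm below it. Release and lift.

Call:
send_rows(moves=[[0,0,0.003,0,0,0],[0,0,0.003,0,0,0],[0,0,0.003,0,0,0],[0,0,0.003,0,0,0],[0,0,-0.06,0,0,0],[0,0,-0.2,0,0,0],[0,0,-0.35,0,0,0],[0,0,-0.35,0,0,0]], grip=0.65)

```text
time_s: 10.85
position: [0.6559, 0.04, 0.1246]
tcp_rot: [[-0.15, 0.989, 0.01], [0.989, 0.15, 0.002], [0.0, 0.01, -1.0]]
force: [1.3, 0.4, 0.7]
opening: 0.649
grasp_force: 0.0
```

Run:
```python
from h import *
st();find()
rows(cur(),[(.47,-.054,.115,8.6),(.4444,-.0543,.1,8.6)])
```

```text
{'time_s': 10.85, 'position': [0.656, 0.04, 0.125], 'tcp_rot': [[-0.15, 0.989, 0.01], [0.989, 0.15, 0.002], [0.0, 0.01, -1.0]], 'joint_positions': [-6.316, 38.943, 82.45, 0.191, 58.05, -15.025], 'force': [1.273, 0.389, 0.702], 'opening': 0.649, 'grasp_force': 0.0}
[ 0.4444 -0.0544] [0.038 0.038 0.014] zmed 0.032 px [298. 247.] sat 53.0
[ 0.3396 -0.1916] [0.037 0.038 0.014] zmed 0.033 px [358. 291.] sat 135.0
[ 0.3324 -0.0843] [0.037 0.038 0.013] zmed 0.033 px [312. 295.] sat 82.0
[-0.262, -0.784, 0.024, 0.004, -0.001, 0.0] n=4.1 
[-0.248, -0.886, 0.083, 0.004, -0.001, 0.0] n=4.6
```

Call:
send_rows(moves=[[-0.248,-0.886,0.04,0,0,0],[-0.248,-0.886,0.04,0,0,0],[-0.248,-0.886,0.04,0,0,0],[-0.248,-0.886,0.04,0,0,0],[-0.248,-0.886,0.083,0,0,0],[-0.248,-0.886,0.083,0,0,0],[-0.248,-0.886,0.083,0,0,0],[-0.248,-0.886,0.083,0,0,0]], grip=0.9)

```text
time_s: 11.7
position: [0.4433, -0.0543, 0.0974]
tcp_rot: [[-0.15, 0.989, -0.001], [0.989, 0.15, 0.002], [0.002, -0.0, -1.0]]
force: [0.4, -0.2, 0.0]
opening: 0.897
grasp_force: 0.0
```

Run:
```python
from h import *
st();find()
rows(cur(),[(.4444,-.0543,.0135,8.6)])
```

```text
{'time_s': 11.7, 'position': [0.443, -0.054, 0.097], 'tcp_rot': [[-0.15, 0.989, -0.001], [0.989, 0.15, 0.002], [0.002, -0.0, -1.0]], 'joint_positions': [-21.458, 29.635, 113.732, 0.179, 36.728, -30.218], 'force': [0.421, -0.185, 0.046], 'opening': 0.897, 'grasp_force': 0.0}
[0.6509 0.0372] [0.042 0.045 0.025] zmed 0.043 px [256. 161.] sat 33.0
[0.4506 0.2432] [0.038 0.04  0.014] zmed 0.032 px [172. 247.] sat 53.0
[0.3978 0.0547] [0.037 0.038 0.011] zmed 0.033 px [252. 268.] sat 85.0
[ 0.3394 -0.1925] [0.037 0.036 0.011] zmed 0.033 px [358. 291.] sat 139.0
[-0.002, 0.004, 0.336, -0.0, -0.002, 0.001] n=1.7
```

The first freewheel is flat in its slot: top at 0.043, at (0.651, 0.037). Next I'll grasp the second.

Call:
send_rows(moves=[[0,0.003,0.16,0,0,0],[-0.002,0.004,0.3,0,0,0],[-0.002,0.004,0.336,0,0,0],[-0.002,0.004,0.336,0,0,0]])

```text
time_s: 12.15
position: [0.4423, -0.0536, 0.0122]
tcp_rot: [[-0.151, 0.989, -0.005], [0.989, 0.151, 0.004], [0.005, -0.005, -1.0]]
force: [-0.1, -0.1, -0.7]
opening: 0.901
grasp_force: 0.0
```

Call:
send_rows(moves=[[0,0,0,0,0,0],[0,0,0,0,0,0],[0,0,0,0,0,0],[0,0,0,0,0,0],[0,0,0,0,0,0],[0,0,0,0,0,0],[0,0,0,0,0,0],[0,0,0,0,0,0]], grip=0.3)

```text
time_s: 12.95
position: [0.4433, -0.0545, 0.0136]
tcp_rot: [[-0.149, 0.989, -0.001], [0.989, 0.149, 0.002], [0.002, -0.0, -1.0]]
force: [2.1, 0.9, 4.9]
opening: 0.45
grasp_force: 30.0
```

Call:
send_rows(moves=[[0,0,-0.1,0,0,0],[0,0,-0.25,0,0,0],[0,0,-0.4,0,0,0],[0,0,-0.4,0,0,0]])

```text
time_s: 13.35
position: [0.4444, -0.0551, 0.1162]
tcp_rot: [[-0.15, 0.989, 0.003], [0.989, 0.15, 0.0], [-0.0, 0.003, -1.0]]
force: [0.6, -0.6, -2.6]
opening: 0.451
grasp_force: 30.0
```

Run:
```python
from h import *
st();rows(cur(),[slot(0,.11),slot(0,.05)])
```

```text
{'time_s': 13.35, 'position': [0.444, -0.055, 0.116], 'tcp_rot': [[-0.15, 0.989, 0.003], [0.989, 0.15, 0.0], [-0.0, 0.003, -1.0]], 'joint_positions': [-21.487, 27.422, 112.94, 0.144, 39.477, -30.222], 'force': [0.614, -0.638, -2.57], 'opening': 0.451, 'grasp_force': 29.997}
[0.545, 0.874, 0.028, 0.002, 0.0, 0.0] n=5.2 
[0.545, 0.873, 0.268, 0.002, 0.0, 0.0] n=5.3
```

Call:
send_rows(moves=[[0.545,0.873,0.01,0,0,0],[0.545,0.873,0.01,0,0,0],[0.545,0.873,0.01,0,0,0],[0.545,0.873,0.01,0,0,0],[0.545,0.873,0.01,0,0,0],[0.545,0.873,0.01,0,0,0],[0.545,0.873,0.01,0,0,0],[0.545,0.873,0.15,0,0,0],[0.545,0.873,0.24,0,0,0],[0.545,0.873,0.24,0,0,0],[0.545,0.873,0.24,0,0,0]])

```text
time_s: 14.45
position: [0.6358, 0.112, 0.0521]
tcp_rot: [[-0.148, 0.989, -0.007], [0.989, 0.148, 0.003], [0.004, -0.007, -1.0]]
force: [0.8, 0.3, -2.0]
opening: 0.45
grasp_force: 30.0
```

Run:
```python
from h import *
st();rows(cur(),[slot(0,.0255)])
```

```text
{'time_s': 14.45, 'position': [0.636, 0.112, 0.052], 'tcp_rot': [[-0.148, 0.989, -0.007], [0.989, 0.148, 0.003], [0.004, -0.007, -1.0]], 'joint_positions': [0.015, 44.195, 85.566, 0.211, 50.651, -8.657], 'force': [0.754, 0.292, -2.049], 'opening': 0.45, 'grasp_force': 29.997}
[-0.002, 0.017, 0.106, -0.004, -0.002, -0.001] n=0.5
```

Call:
send_rows(moves=[[-0.001,0.008,0.05,0,0,0],[-0.002,0.01,0.08,0,0,0],[-0.002,0.01,0.096,0,0,0],[-0.002,0.01,0.096,0,0,0],[-0.002,0.01,0.096,0,0,0]])

```text
time_s: 14.95
position: [0.6403, 0.1131, 0.0292]
tcp_rot: [[-0.15, 0.989, -0.003], [0.989, 0.15, 0.003], [0.003, -0.002, -1.0]]
force: [-0.2, 0.0, -1.9]
opening: 0.45
grasp_force: 30.0
```

Call:
send_rows(moves=[[0,0,0.008,0,0,0],[0,0,0.014,0,0,0],[0,0,0.018,0,0,0],[0,0,0.018,0,0,0]])

```text
time_s: 15.35
position: [0.6404, 0.1133, 0.0254]
tcp_rot: [[-0.15, 0.989, -0.003], [0.989, 0.15, 0.003], [0.004, -0.002, -1.0]]
force: [-1.5, 0.9, 2.8]
opening: 0.448
grasp_force: 30.0
```

Touched down. Release, lift and move towards the third freewheel at (0.4506, 0.243).

Call:
send_rows(moves=[[0,0,0,0,0,0],[0,0,0,0,0,0],[0,0,0,0,0,0],[0,0,0,0,0,0],[0,0,-0.06,0,0,0],[0,0,-0.2,0,0,0],[0,0,-0.35,0,0,0],[0,0,-0.35,0,0,0]], grip=0.65)

```text
time_s: 16.15
position: [0.6451, 0.1129, 0.1189]
tcp_rot: [[-0.15, 0.989, 0.01], [0.989, 0.15, 0.003], [0.002, 0.01, -1.0]]
force: [0.7, -0.3, 0.4]
opening: 0.652
grasp_force: 0.0
```

Run:
```python
from h import *
st();find()
rows(cur(),[(.4506,.243,.1,8.6)])
```

```text
{'time_s': 16.15, 'position': [0.645, 0.113, 0.119], 'tcp_rot': [[-0.15, 0.989, 0.01], [0.989, 0.15, 0.003], [0.002, 0.01, -1.0]], 'joint_positions': [0.083, 39.217, 83.009, 0.217, 57.22, -8.639], 'force': [0.709, -0.256, 0.412], 'opening': 0.652, 'grasp_force': 0.0}
[0.6528 0.0435] [0.049 0.044 0.025] zmed 0.043 px [256. 161.] sat 29.0
[0.3976 0.0548] [0.037 0.038 0.014] zmed 0.033 px [252. 268.] sat 85.0
[ 0.3392 -0.1916] [0.037 0.038 0.015] zmed 0.033 px [358. 291.] sat 133.0
[ 0.3322 -0.0843] [0.038 0.038 0.014] zmed 0.033 px [312. 295.] sat 84.0
[0.63, -0.684, 0.063, 0.004, -0.001, 0.0] n=4.7
```

Call:
send_rows(moves=[[0,-0.35,0,0,0,0],[0,-0.684,0.03,0,0,0],[0,-0.684,0.03,0,0,0],[0.3,-0.684,0.03,0,0,0],[0.63,-0.684,0.063,0,0,0],[0.63,-0.684,0.063,0,0,0],[0.63,-0.684,0.063,0,0,0],[0.63,-0.684,0.063,0,0,0],[0.63,-0.684,0.063,0,0,0],[0.63,-0.684,0.063,0,0,0]], grip=0.9)

```text
time_s: 17.2
position: [0.4483, 0.2416, 0.0973]
tcp_rot: [[-0.148, 0.989, -0.003], [0.989, 0.148, 0.003], [0.003, -0.003, -1.0]]
force: [-0.3, 0.3, 0.4]
opening: 0.898
grasp_force: 0.0
```

Run:
```python
from h import *
st();p,d=find();cv2.imwrite('pics/t3.png',p[:,:,::-1])
rows(cur(),[(.4506,.243,.0145,8.6)])
```

```text
{'time_s': 17.2, 'position': [0.448, 0.242, 0.097], 'tcp_rot': [[-0.148, 0.989, -0.003], [0.989, 0.148, 0.003], [0.003, -0.003, -1.0]], 'joint_positions': [15.614, 32.711, 104.899, 0.297, 42.535, 6.895], 'force': [-0.272, 0.256, 0.373], 'opening': 0.898, 'grasp_force': 0.0}
[0.651  0.0402] [0.042 0.041 0.025] zmed 0.043 px [256. 162.] sat 31.0
[0.6414 0.1124] [0.044 0.041 0.024] zmed 0.043 px [226. 166.] sat 26.0
[0.3977 0.0547] [0.037 0.038 0.01 ] zmed 0.032 px [252. 268.] sat 82.0
[ 0.3395 -0.1918] [0.037 0.038 0.014] zmed 0.032 px [358. 291.] sat 139.5
[ 0.3326 -0.0844] [0.037 0.038 0.011] zmed 0.033 px [312. 295.] sat 88.0
[0.003, 0.011, 0.331, -0.002, -0.002, -0.001] n=1.7
```

View pics/t3.png

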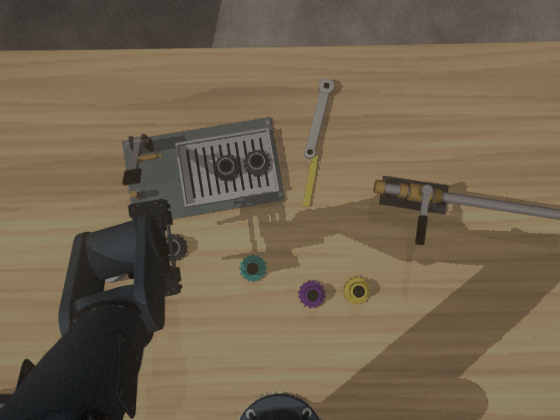

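The picture shows two freewheels side by side in the tray at (226,166) and (256,162), and the valve handle crosswise at (422,225). The third freewheel is still under the gripper at (178,246). Now grasp it.

Call:
send_rows(moves=[[0.003,0.008,0.16,0,0,0],[0.003,0.009,0.3,0,0,0],[0.003,0.009,0.331,0,0,0],[0.003,0.009,0.331,0,0,0]])

```text
time_s: 17.65
position: [0.4491, 0.2431, 0.0137]
tcp_rot: [[-0.148, 0.989, -0.006], [0.989, 0.148, 0.002], [0.003, -0.006, -1.0]]
force: [0.7, 0.2, 0.7]
opening: 0.902
grasp_force: 0.0
```

Call:
send_rows(moves=[[0,0,0,0,0,0],[0,0,0,0,0,0],[0,0,0,0,0,0],[0,0,0,0,0,0],[0,0,0,0,0,0],[0,0,0,0,0,0],[0,0,0,0,0,0],[0,0,0,0,0,0]], grip=0.3)

```text
time_s: 18.45
position: [0.45, 0.2445, 0.0149]
tcp_rot: [[-0.15, 0.989, -0.002], [0.989, 0.15, 0.003], [0.004, -0.002, -1.0]]
force: [-0.2, -0.7, 4.1]
opening: 0.449
grasp_force: 30.0
```

Call:
send_rows(moves=[[0,0,-0.1,0,0,0],[0,0,-0.25,0,0,0],[0,0,-0.4,0,0,0],[0,0,-0.4,0,0,0]])

```text
time_s: 18.85
position: [0.4527, 0.2449, 0.1182]
tcp_rot: [[-0.15, 0.989, 0.005], [0.989, 0.15, 0.005], [0.005, 0.006, -1.0]]
force: [0.3, -0.5, -1.9]
opening: 0.451
grasp_force: 30.0
```

Run:
```python
from h import *
st();p=slot(.073,.05);rows(cur(),[(.5,.19,.115,8.6),slot(.074,.11),slot(.074,.05)])
```

```text
{'time_s': 18.85, 'position': [0.453, 0.245, 0.118], 'tcp_rot': [[-0.15, 0.989, 0.005], [0.989, 0.15, 0.005], [0.005, 0.006, -1.0]], 'joint_positions': [15.826, 30.762, 103.695, 0.311, 45.175, 6.994], 'force': [0.312, -0.516, -1.853], 'opening': 0.451, 'grasp_force': 29.999}
[-0.246, 0.154, 0.013, 0.004, -0.003, 0.0] n=1.5 
[-0.341, 0.661, 0.035, 0.004, -0.003, 0.0] n=3.7 
[-0.342, 0.66, 0.275, 0.004, -0.003, 0.0] n=4.0
```

Call:
send_rows(moves=[[-0.246,0.154,0.01,0,0,0],[-0.246,0.154,0.01,0,0,0],[-0.341,0.661,0.01,0,0,0],[-0.341,0.661,0.01,0,0,0],[-0.341,0.661,0.01,0,0,0],[-0.341,0.661,0.01,0,0,0],[-0.341,0.661,0.15,0,0,0],[-0.341,0.661,0.25,0,0,0],[-0.341,0.661,0.25,0,0,0],[-0.341,0.661,0.25,0,0,0]])

```text
time_s: 19.85
position: [0.6241, 0.1847, 0.05]
tcp_rot: [[-0.15, 0.989, -0.007], [0.989, 0.15, 0.003], [0.004, -0.007, -1.0]]
force: [0.6, -0.3, -1.1]
opening: 0.449
grasp_force: 30.0
```

Run:
```python
from h import *
st();rows(cur(),[slot(.074,.0265)])
```

```text
{'time_s': 19.85, 'position': [0.624, 0.185, 0.05], 'tcp_rot': [[-0.15, 0.989, -0.007], [0.989, 0.15, 0.003], [0.004, -0.007, -1.0]], 'joint_positions': [6.568, 44.653, 84.805, 0.256, 50.928, -2.212], 'force': [0.576, -0.329, -1.118], 'opening': 0.449, 'grasp_force': 29.999}
[0.0, 0.02, 0.094, -0.004, -0.002, 0.0] n=0.5
```

Call:
send_rows(moves=[[0,0.008,0.04,0,0,0],[0,0.01,0.07,0,0,0],[0,0.01,0.085,0,0,0],[0,0.01,0.09,0,0,0],[0,0.01,0.09,0,0,0]])

```text
time_s: 20.35
position: [0.6283, 0.1851, 0.0288]
tcp_rot: [[-0.15, 0.989, -0.003], [0.989, 0.15, 0.003], [0.004, -0.003, -1.0]]
force: [0.2, -0.3, -2.1]
opening: 0.453
grasp_force: 30.0
```

Call:
send_rows(moves=[[0,0,0.006,0,0,0],[0,0,0.01,0,0,0],[0,0,0.014,0,0,0],[0,0,0.014,0,0,0]])

```text
time_s: 20.75
position: [0.6285, 0.1851, 0.026]
tcp_rot: [[-0.15, 0.989, -0.003], [0.989, 0.15, 0.003], [0.003, -0.002, -1.0]]
force: [-1.6, -0.6, 2.7]
opening: 0.448
grasp_force: 30.0
```

Touched down. Release, lift and move off to the robot side of the tray, then measure the pad.

Call:
send_rows(moves=[[0,0,0,0,0,0],[0,0,0,0,0,0],[0,0,0,0,0,0],[0,0,0,0,0,0],[0,0,-0.06,0,0,0],[0,0,-0.2,0,0,0],[0,0,-0.4,0,0,0],[0,0,-0.65,0,0,0],[0,0,-0.8,0,0,0],[0,0,-0.8,0,0,0]], grip=0.65)

```text
time_s: 21.75
position: [0.6342, 0.1853, 0.2357]
tcp_rot: [[-0.15, 0.989, 0.016], [0.989, 0.15, 0.005], [0.003, 0.016, -1.0]]
force: [1.3, 0.3, -0.1]
opening: 0.648
grasp_force: 0.0
```

Run:
```python
from h import *
st();rows(cur(),[(.5,.03,.2,8.6)])
```

```text
{'time_s': 21.75, 'position': [0.634, 0.185, 0.236], 'tcp_rot': [[-0.15, 0.989, 0.016], [0.989, 0.15, 0.005], [0.003, 0.016, -1.0]], 'joint_positions': [6.52, 31.904, 76.549, 0.218, 70.615, -2.166], 'force': [1.297, 0.255, -0.076], 'opening': 0.648, 'grasp_force': 0.0}
[-0.534, -0.626, 0.131, 0.01, -0.002, 0.0] n=4.2
```

Call:
send_rows(moves=[[-0.534,-0.626,0.05,0,0,0],[-0.534,-0.626,0.05,0,0,0],[-0.534,-0.626,0.05,0,0,0],[-0.534,-0.626,0.05,0,0,0],[-0.534,-0.626,0.05,0,0,0],[-0.534,-0.626,0.05,0,0,0]], grip=0)

```text
time_s: 22.35
position: [0.4935, 0.0282, 0.2134]
tcp_rot: [[-0.147, 0.989, -0.003], [0.989, 0.147, 0.003], [0.004, -0.002, -1.0]]
force: [1.3, -0.4, -0.2]
opening: 0.187
grasp_force: 0.0
```

Run:
```python
from h import *
st();p,d=find();W=cloud('top',d)
for nm,Wc in(('top',W),('scene',None)):
    if Wc is None:
        ps,ds=cap('scene','sc5');Wc=cloud('scene',ds)
    w=Wc.reshape(-1,3);o=np.array([.640,.1123]);a=np.radians(8.6)
    X=(w[:,:2]-o)@np.array([np.cos(a),np.sin(a)]);Y=(w[:,:2]-o)@np.array([-np.sin(a),np.cos(a)])
    k=(X>-.15)&(X<.15)&(Y>.12)&(Y<.3)&(w[:,2]>.03)&(w[:,2]<.25)
    for lo in np.arange(.03,.2,.02):
        j=k&(w[:,2]>lo)&(w[:,2]<=lo+.02)
        if j.sum()>3: print(nm,'z%.2f'%lo,j.sum(),'X',np.round(np.percentile(X[j],[3,50,97]),3),'Y',np.round(np.percentile(Y[j],[3,50,97]),3))
cv2.imwrite('pics/sc5c.png',cv2.resize(ps[150:320,250:460],(800,648))[:600,:,::-1])
```

```text
{'time_s': 22.35, 'position': [0.494, 0.028, 0.213], 'tcp_rot': [[-0.147, 0.989, -0.003], [0.989, 0.147, 0.003], [0.004, -0.002, -1.0]], 'joint_positions': [-9.802, 20.994, 100.999, 0.187, 58.18, -18.345], 'force': [1.309, -0.355, -0.224], 'opening': 0.187, 'grasp_force': 0.0}
[0.6416 0.1118] [0.044 0.038 0.025] zmed 0.043 px [226. 166.] sat 23.0
[0.6289 0.1856] [0.043 0.043 0.024] zmed 0.043 px [196. 172.] sat 27.0
[ 0.3395 -0.1915] [0.037 0.038 0.013] zmed 0.033 px [358. 291.] sat 137.0
[ 0.3323 -0.0842] [0.037 0.038 0.014] zmed 0.032 px [312. 295.] sat 86.0
top z0.03 80 X [-0.037 -0.026  0.096] Y [0.17  0.218 0.23 ]
top z0.05 67 X [0.071 0.08  0.097] Y [0.167 0.18  0.217]
top z0.07 194 X [0.066 0.083 0.097] Y [0.17  0.187 0.21 ]
top z0.09 57 X [0.045 0.054 0.066] Y [0.182 0.187 0.196]
top z0.11 182 X [0.021 0.032 0.043] Y [0.133 0.171 0.194]
top z0.13 58 X [0.002 0.013 0.023] Y [0.179 0.189 0.196]
top z0.15 153 X [-0.027 -0.008  0.003] Y [0.171 0.187 0.205]
top z0.17 95 X [-0.029 -0.025 -0.017] Y [0.172 0.188 0.205]
scene z0.03 137 X [-0.031  0.091  0.102] Y [0.17  0.199 0.229]
scene z0.05 133 X [0.075 0.096 0.102] Y [0.167 0.176 0.219]
scene z0.07 211 X [0.061 0.083 0.1  ] Y [0.171 0.187 0.209]
scene z0.09 105 X [0.039 0.053 0.067] Y [0.144 0.186 0.197]
scene z0.11 192 X [0.019 0.036 0.044] Y [0.136 0.182 0.196]
scene z0.13 112 X [0.002 0.011 0.025] Y [0.173 0.187 0.204]
scene z0.15 198 X [-0.019 -0.007  0.005] Y [0.171 0.188 0.205]
scene z0.17 48 X [-0.025 -0.02  -0.015] Y [0.172 0.188 0.205]
```

View pics/sc5c.png

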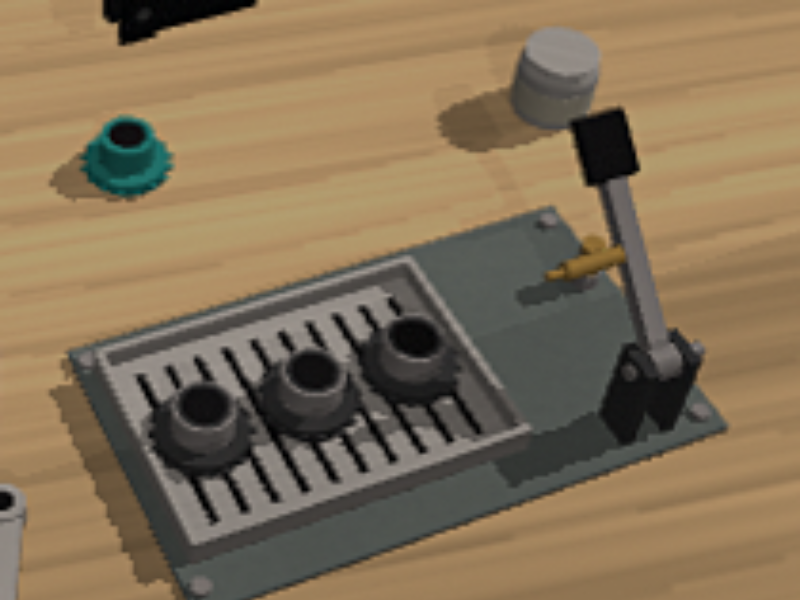

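All three are flat, side by side, at (205,420), (310,385) and (415,350) in the crop. The arm is up with its pad at (605,145), and the hinge at stand (0.083, 0.188) agrees with the given geometry. Next, press it.

Run:
```python
from h import *
p=rows(cur(),[slot(.188,.22,-.03)])
w=[]
for t in(.75,.6,.45,.3,.15,0): w.append(slot(.188,.065+.135*np.sin(t)+.007*np.cos(t)+.0,.083-.135*np.cos(t)+.007*np.sin(t)))
w.append(slot(.188,.067,-.052));print(np.round(w,3)[[0,-1]]);rows(p,w)
```

```text
[0.994, 0.501, -0.023, 0.0, -0.002, -0.0] n=5.6 
[[0.601 0.297 0.162 8.6  ]
 [0.56  0.29  0.067 8.6  ]]
[-0.0, 0.076, 0.231, 0.0, 0.0, 0.0] n=1.2 
[-0.0, 0.022, 0.292, 0.0, 0.0, 0.0] n=1.5 
[0.0, -0.022, 0.36, 0.0, 0.0, 0.0] n=1.8 
[0.0, -0.056, 0.434, 0.0, 0.0, 0.0] n=2.2 
[0.0, -0.078, 0.512, 0.0, 0.0, 0.0] n=2.6 
[0.0, -0.088, 0.592, 0.0, 0.0, 0.0] n=3.0 
[0.0, -0.088, 0.612, 0.0, 0.0, 0.0] n=3.1
```

Call:
send_rows(moves=[[0.99,0.501,-0.03,0,0,0],[0.99,0.501,-0.03,0,0,0],[0.99,0.501,-0.03,0,0,0],[0.99,0.501,-0.03,0,0,0],[0.99,0.501,-0.03,0,0,0],[0.99,0.501,-0.03,0,0,0],[0.99,0.501,-0.03,0,0,0],[0.99,0.501,-0.03,0,0,0]], grip=0)

```text
time_s: 23.25
position: [0.5809, 0.2945, 0.2203]
tcp_rot: [[-0.153, 0.988, -0.003], [0.988, 0.153, 0.003], [0.003, -0.003, -1.0]]
force: [0.5, 0.7, -0.1]
opening: 0.008
grasp_force: 0.0
```

Run:
```python
from h import *
st();w=[]
for t in(.75,.6,.45,.3,.15,0): w.append(slot(.188,.065+.135*np.sin(t)+.007*np.cos(t)+.0,.083-.135*np.cos(t)+.007*np.sin(t)))
w.append(slot(.188,.067,-.052));rows(cur(),w)
```

```text
{'time_s': 23.25, 'position': [0.581, 0.295, 0.22], 'tcp_rot': [[-0.153, 0.988, -0.003], [0.988, 0.153, 0.003], [0.003, -0.003, -1.0]], 'joint_positions': [16.976, 32.47, 78.112, 0.216, 69.55, 8.104], 'force': [0.507, 0.655, -0.119], 'opening': 0.008, 'grasp_force': 0.0}
[-0.005, 0.081, 0.232, -0.002, -0.002, 0.002] n=1.2 
[-0.005, 0.028, 0.293, -0.002, -0.002, 0.002] n=1.5 
[-0.005, -0.016, 0.361, -0.002, -0.002, 0.002] n=1.8 
[-0.005, -0.05, 0.435, -0.002, -0.002, 0.002] n=2.2 
[-0.005, -0.071, 0.513, -0.002, -0.002, 0.002] n=2.6 
[-0.005, -0.082, 0.593, -0.002, -0.002, 0.002] n=3.0 
[-0.005, -0.081, 0.613, -0.002, -0.002, 0.002] n=3.1
```

Call:
send_rows(moves=[[0,0.06,0.1,0,0,0],[0,0.06,0.2,0,0,0],[0,0.028,0.293,0,0,0],[0,-0.016,0.361,0,0,0],[0,-0.05,0.435,0,0,0],[0,-0.071,0.513,0,0,0],[0,-0.082,0.56,0,0,0],[0,-0.082,0.593,0,0,0],[0,-0.082,0.6,0,0,0],[0,-0.082,0.6,0,0,0]])

```text
time_s: 24.25
position: [0.5592, 0.289, 0.0725]
tcp_rot: [[-0.15, 0.989, -0.006], [0.989, 0.15, 0.002], [0.002, -0.005, -1.0]]
force: [-5.1, -1.6, 9.8]
opening: 0.004
grasp_force: 4.8
```

Force 9.8 N at pad height 0.0725. I'll press a touch more, then lift and check.

Call:
send_rows(moves=[[0,0,0.016,0,0,0],[0,0,0.024,0,0,0],[0,0,0.024,0,0,0],[0,0,0.024,0,0,0]])

```text
time_s: 24.65
position: [0.5593, 0.2891, 0.072]
tcp_rot: [[-0.15, 0.989, -0.004], [0.989, 0.15, 0.002], [0.002, -0.004, -1.0]]
force: [-12.8, -5.3, 37.9]
opening: 0.003
grasp_force: 18.8
```

Call:
send_rows(moves=[[0,0,-0.05,0,0,0],[0,0,-0.15,0,0,0],[0,0,-0.35,0,0,0],[0,0,-0.5,0,0,0],[0,0,-0.5,0,0,0],[0,0,-0.5,0,0,0]])

```text
time_s: 25.25
position: [0.5616, 0.2896, 0.1914]
tcp_rot: [[-0.149, 0.989, 0.0], [0.989, 0.149, 0.004], [0.004, 0.001, -1.0]]
force: [-0.9, -0.1, 0.0]
opening: 0.01
grasp_force: 0.0
```

Run:
```python
from h import *
st();p,d=cap('scene','sc6');w=cloud('scene',d).reshape(-1,3)
o=np.array([.640,.1123]);a=np.radians(8.6)
X=(w[:,:2]-o)@np.array([np.cos(a),np.sin(a)]);Y=(w[:,:2]-o)@np.array([-np.sin(a),np.cos(a)])
k=(abs(X+.052)<.02)&(abs(Y-.188)<.017)&(w[:,2]>.02)&(w[:,2]<.15)
print(k.sum(),np.percentile(w[k,2],[5,50,95]))
k=(X>-.1)&(X<.1)&(Y>.165)&(Y<.21)&(w[:,2]>.1)&(w[:,2]<.15);print('high',k.sum())
valve()
s=cur();p=rows(s,[(.5,.08,.2,30)]);p=rows(p,[(.45,-.1,.2,60)]);p=rows(p,[vg(170,.17)]);rows(p,[vg(170)])
```

```text
{'time_s': 25.25, 'position': [0.562, 0.29, 0.191], 'tcp_rot': [[-0.149, 0.989, 0.0], [0.989, 0.149, 0.004], [0.004, 0.001, -1.0]], 'joint_positions': [17.054, 32.685, 82.923, 0.242, 64.31, 8.363], 'force': [-0.946, -0.112, 0.012], 'opening': 0.01, 'grasp_force': 0.0}
149 [0.06659613 0.07054951 0.07282299]
high 0
handle dir 168.70607456215836 (170 shut, 80 open) 209
[-0.791, -0.362, -0.046, -0.003, -0.003, -0.238] n=4.4 
[-0.524, -0.533, 0.0, 0.0, 0.0, -0.333] n=3.7 
[-0.538, -0.721, 0.12, 0.0, 0.0, -0.222] n=4.5 
[0.0, 0.0, 0.348, 0.0, 0.0, 0.0] n=1.7
```

The catch holds, with the pad resting level at 0.071 m. Now go back to the valve handle.

Call:
send_rows(moves=[[-0.791,-0.362,-0.046,0,0,-0.238],[-0.791,-0.362,-0.046,0,0,-0.238],[-0.791,-0.362,-0.046,0,0,-0.238],[-0.791,-0.362,-0.046,0,0,-0.238],[-0.791,-0.362,-0.046,0,0,-0.238],[-0.791,-0.362,-0.046,0,0,-0.238],[-0.791,-0.362,-0.046,0,0,-0.238]], grip=0.45)

```text
time_s: 26.05
position: [0.5004, 0.0804, 0.1999]
tcp_rot: [[-0.499, 0.867, -0.005], [0.867, 0.499, 0.004], [0.006, -0.003, -1.0]]
force: [-1.2, 0.2, -1.1]
opening: 0.44
grasp_force: 0.0
```

Call:
send_rows(moves=[[-0.524,-0.533,0,0,0,-0.333],[-0.524,-0.533,0,0,0,-0.333],[-0.524,-0.533,0,0,0,-0.333],[-0.524,-0.533,0,0,0,-0.333],[-0.524,-0.533,0,0,0,-0.333],[-0.524,-0.533,0,0,0,-0.333]])

```text
time_s: 26.65
position: [0.4513, -0.1003, 0.2]
tcp_rot: [[-0.865, 0.502, -0.004], [0.502, 0.865, 0.004], [0.005, 0.001, -1.0]]
force: [-0.4, 0.1, 0.6]
opening: 0.451
grasp_force: 0.0
```

Call:
send_rows(moves=[[-0.538,-0.721,0.12,0,0,-0.222],[-0.538,-0.721,0.12,0,0,-0.222],[-0.538,-0.721,0.12,0,0,-0.222],[-0.538,-0.721,0.12,0,0,-0.222],[-0.538,-0.721,0.12,0,0,-0.222],[-0.538,-0.721,0.12,0,0,-0.222],[-0.538,-0.721,0.12,0,0,-0.222]])

```text
time_s: 27.35
position: [0.4779, -0.3212, 0.1687]
tcp_rot: [[-0.985, 0.174, -0.004], [0.173, 0.985, 0.005], [0.005, 0.005, -1.0]]
force: [0.9, 0.4, 0.3]
opening: 0.453
grasp_force: 0.0
```

Run:
```python
from h import *
st();rows(cur(),[vg(169.5)])
rows(pose(*vg(169.5)),[vg(h) for h in(161,153,145,137,129,121,113,105,97,89,81,76)])
```

```text
{'time_s': 27.35, 'position': [0.478, -0.321, 0.169], 'tcp_rot': [[-0.985, 0.174, -0.004], [0.173, 0.985, 0.005], [0.005, 0.005, -1.0]], 'joint_positions': [-45.043, 30.473, 92.053, 0.056, 57.867, -125.081], 'force': [0.933, 0.397, 0.343], 'opening': 0.453, 'grasp_force': 0.0}
[0.003, -0.008, 0.343, 0.003, -0.003, 0.006] n=1.7 
[-0.004, 0.053, 0.0, 0.0, 0.0, 0.094] n=1.0 
[-0.015, 0.102, 0.0, 0.0, 0.0, 0.183] n=1.9 
[-0.032, 0.149, 0.0, 0.0, 0.0, 0.272] n=2.9 
[-0.056, 0.193, 0.0, 0.0, 0.0, 0.361] n=3.8 
[-0.086, 0.234, 0.0, 0.0, 0.0, 0.45] n=4.7 
[-0.121, 0.27, 0.0, 0.0, 0.0, 0.539] n=5.6 
[-0.161, 0.3, 0.0, 0.0, 0.0, 0.628] n=6.6 
[-0.205, 0.325, 0.0, 0.0, 0.0, 0.717] n=7.5 
[-0.252, 0.343, 0.0, 0.0, 0.0, 0.806] n=8.4 
[-0.301, 0.355, 0.0, 0.0, 0.0, 0.894] n=9.4 
[-0.351, 0.36, 0.0, 0.0, 0.0, 0.983] n=10.3 
[-0.382, 0.359, 0.0, 0.0, 0.0, 1.039] n=10.9 BIG
```

Call:
send_rows(moves=[[0.003,-0.008,0.15,0,0,0],[0.003,-0.008,0.343,0,0,0],[0.003,-0.008,0.343,0,0,0],[0.003,-0.008,0.343,0,0,0]])

```text
time_s: 27.75
position: [0.4758, -0.3219, 0.0837]
tcp_rot: [[-0.985, 0.172, -0.005], [0.172, 0.985, 0.006], [0.006, 0.005, -1.0]]
force: [-0.1, -1.2, 0.4]
opening: 0.454
grasp_force: 0.0
```

Call:
send_rows(moves=[[0,0,0,0,0,0],[0,0,0,0,0,0],[0,0,0,0,0,0],[0,0,0,0,0,0]], grip=0.22)

```text
time_s: 28.15
position: [0.4764, -0.325, 0.0856]
tcp_rot: [[-0.985, 0.174, -0.001], [0.174, 0.985, 0.001], [0.001, 0.001, -1.0]]
force: [1.2, 1.5, 0.6]
opening: 0.24
grasp_force: 0.0
```

Call:
send_rows(moves=[[-0.004,0.053,0,0,0,0.094],[-0.015,0.102,0,0,0,0.183],[-0.032,0.149,0,0,0,0.272],[-0.056,0.193,0,0,0,0.361],[-0.086,0.234,0,0,0,0.45],[-0.121,0.27,0,0,0,0.539],[-0.161,0.3,0,0,0,0.628],[-0.205,0.325,0,0,0,0.717],[-0.252,0.343,0,0,0,0.806],[-0.301,0.355,0,0,0,0.894],[-0.351,0.36,0,0,0,0.983],[-0.351,0.36,0,0,0,0.983]])

```text
time_s: 29.35
position: [0.579, -0.2512, 0.0844]
tcp_rot: [[0.147, 0.989, -0.002], [0.989, -0.147, 0.002], [0.002, -0.002, -1.0]]
force: [0.1, 0.2, -0.2]
opening: 0.22
grasp_force: 0.0
```

Run:
```python
from h import *
st();valve();rows(cur(),[vg(78)]);rows(pose(*vg(81)),[vg(78),vg(76)])
```

```text
{'time_s': 29.35, 'position': [0.579, -0.251, 0.084], 'tcp_rot': [[0.147, 0.989, -0.002], [0.989, -0.147, 0.002], [0.002, -0.002, -1.0]], 'joint_positions': [-33.615, 40.636, 87.24, 0.075, 52.28, -25.208], 'force': [0.1, 0.159, -0.192], 'opening': 0.22, 'grasp_force': 0.0}
handle dir 79.02615722567036 (170 shut, 80 open) 71
[0.004, 0.021, 0.005, -0.002, -0.001, 0.041] n=0.4 
[-0.0, 0.019, 0.0, 0.0, 0.0, 0.033] n=0.3 
[-0.001, 0.031, 0.0, 0.0, 0.0, 0.056] n=0.6
```

Call:
send_rows(moves=[[0,0.015,0,0,0,0.03],[0,0.03,0,0,0,0.055],[0,0.035,0,0,0,0.06],[0,0.035,0,0,0,0.06]])

```text
time_s: 29.8
position: [0.5834, -0.2522, 0.0839]
tcp_rot: [[0.237, 0.972, -0.009], [0.972, -0.237, 0.004], [0.002, -0.01, -1.0]]
force: [-5.4, -0.4, 3.7]
opening: 0.22
grasp_force: 2.6
```

Call:
send_rows(moves=[[0,0.015,0,0,0,0],[0,0.025,0,0,0,0],[0,0.025,0,0,0,0],[0,0.025,0,0,0,0],[0,0.025,0,0,0,0],[0,0.025,0,0,0,0],[0,0.025,0,0,0,0],[0,0.025,0,0,0,0],[0,0.025,0,0,0,0],[0,0.025,0,0,0,0]])

```text
time_s: 30.8
position: [0.5836, -0.2521, 0.0836]
tcp_rot: [[0.235, 0.972, -0.022], [0.972, -0.235, 0.009], [0.003, -0.023, -1.0]]
force: [-14.7, -0.6, 10.0]
opening: 0.223
grasp_force: 7.9
```

Run:
```python
from h import *
st();valve();print(find() and '')
s=cur();rows(s,[vg(h) for h in(84,92,100,108,116,124,132,140,148,156,161)])
rows(pose(*vg(161)),[vg(h) for h in(166,170,174,176)])
```

```text
{'time_s': 30.8, 'position': [0.584, -0.252, 0.084], 'tcp_rot': [[0.235, 0.972, -0.022], [0.972, -0.235, 0.009], [0.003, -0.023, -1.0]], 'joint_positions': [-33.287, 41.362, 85.562, -0.335, 54.379, -19.486], 'force': [-14.66, -0.646, 10.036], 'opening': 0.223, 'grasp_force': 7.892}
handle dir 76.18932439547298 (170 shut, 80 open) 89
[0.6533 0.0397] [0.047 0.04  0.025] zmed 0.043 px [256. 161.] sat 29.0
[0.6408 0.116 ] [0.046 0.048 0.025] zmed 0.043 px [226. 166.] sat 25.0
[0.6287 0.1845] [0.044 0.045 0.024] zmed 0.043 px [196. 172.] sat 27.0

[0.002, -0.038, 0.003, -0.014, -0.003, -0.084] n=0.9 
[-0.009, -0.087, 0.004, -0.014, -0.004, -0.173] n=1.8 
[-0.025, -0.135, 0.005, -0.014, -0.005, -0.262] n=2.8 
[-0.049, -0.179, 0.006, -0.014, -0.006, -0.351] n=3.7 
[-0.078, -0.22, 0.007, -0.013, -0.007, -0.44] n=4.6 
[-0.113, -0.256, 0.008, -0.013, -0.008, -0.529] n=5.5 
[-0.152, -0.287, 0.009, -0.013, -0.009, -0.618] n=6.5 
[-0.195, -0.313, 0.009, -0.012, -0.01, -0.707] n=7.4 
[-0.242, -0.332, 0.009, -0.011, -0.011, -0.796] n=8.3 
[-0.29, -0.345, 0.009, -0.011, -0.012, -0.884] n=9.3 
[-0.321, -0.349, 0.009, -0.01, -0.012, -0.94] n=9.8 
[-0.001, -0.031, 0.0, 0.0, 0.0, -0.056] n=0.6 
[-0.004, -0.056, 0.0, 0.0, 0.0, -0.1] n=1.0 
[-0.009, -0.081, 0.0, 0.0, 0.0, -0.144] n=1.5 
[-0.012, -0.093, 0.0, 0.0, 0.0, -0.167] n=1.7
```

The handle is at the stop (no travel under 14.7 N) and all three freewheels are still in place. Hold it open to about 3 s, then shut it.

Call:
send_rows(moves=[[0,0,0,0,0,0],[0,0,0,0,0,0],[0,0,0,0,0,0],[0,0,0,0,0,0],[0,0,0,0,0,0],[0,0,0,0,0,0],[0,0,0,0,0,0],[0,0,0,0,0,0],[0,0,0,0,0,0],[0,0,0,0,0,0],[0,0,0,0,0,0],[0,0,0,0,0,0]])

```text
time_s: 32.1
position: [0.5836, -0.2521, 0.0836]
tcp_rot: [[0.235, 0.972, -0.022], [0.972, -0.235, 0.009], [0.003, -0.023, -1.0]]
force: [-15.9, 0.5, 10.9]
opening: 0.222
grasp_force: 7.9
```

Call:
send_rows(moves=[[0,0,0,0,0,0],[0,0,0,0,0,0],[0,0,0,0,0,0],[0,0,0,0,0,0],[0,0,0,0,0,0],[0,0,0,0,0,0]])

```text
time_s: 32.7
position: [0.5836, -0.2521, 0.0836]
tcp_rot: [[0.235, 0.972, -0.022], [0.972, -0.235, 0.009], [0.003, -0.023, -1.0]]
force: [-15.4, 0.4, 9.3]
opening: 0.22
grasp_force: 7.9
```

Call:
send_rows(moves=[[0.002,-0.06,0,0,0,-0.084],[-0.009,-0.109,0,0,0,-0.173],[-0.025,-0.157,0,0,0,-0.262],[-0.049,-0.201,0,0,0,-0.351],[-0.078,-0.242,0,0,0,-0.44],[-0.113,-0.278,0,0,0,-0.529],[-0.152,-0.309,0,0,0,-0.618],[-0.195,-0.335,0,0,0,-0.707],[-0.242,-0.354,0,0,0,-0.796],[-0.29,-0.367,0,0,0,-0.884],[-0.321,-0.371,0,0,0,-0.94],[-0.321,-0.371,0,0,0,-0.94]])

```text
time_s: 33.9
position: [0.4825, -0.3103, 0.0843]
tcp_rot: [[-0.944, 0.33, -0.003], [0.33, 0.944, 0.003], [0.004, 0.002, -1.0]]
force: [0.2, 0.1, -0.5]
opening: 0.219
grasp_force: 0.0
```

Run:
```python
from h import *
st();valve()
rows(cur(),[vg(h) for h in(166,170,174,176)])
```

```text
{'time_s': 33.9, 'position': [0.482, -0.31, 0.084], 'tcp_rot': [[-0.944, 0.33, -0.003], [0.33, 0.944, 0.003], [0.004, 0.002, -1.0]], 'joint_positions': [-43.902, 37.395, 95.883, -0.005, 46.951, -114.628], 'force': [0.195, 0.11, -0.545], 'opening': 0.219, 'grasp_force': 0.0}
handle dir 158.11917882117498 (170 shut, 80 open) 226
[0.01, -0.034, 0.005, 0.001, -0.002, -0.06] n=0.6 
[0.007, -0.059, 0.005, 0.001, -0.002, -0.104] n=1.1 
[0.002, -0.083, 0.005, 0.001, -0.002, -0.149] n=1.6 
[-0.001, -0.096, 0.005, 0.001, -0.002, -0.171] n=1.8
```

Call:
send_rows(moves=[[0.005,-0.034,0,0,0,-0.06],[0.005,-0.059,0,0,0,-0.104],[0.002,-0.085,0,0,0,-0.14],[0,-0.1,0,0,0,-0.15],[0,-0.1,0,0,0,-0.15],[0,-0.1,0,0,0,-0.15]])

```text
time_s: 34.55
position: [0.4773, -0.3257, 0.084]
tcp_rot: [[-0.994, 0.106, 0.0], [0.106, 0.994, 0.015], [0.001, 0.015, -1.0]]
force: [11.0, 17.9, 3.7]
opening: 0.224
grasp_force: 9.3
```

Run:
```python
from h import *
st();valve()
```

```text
{'time_s': 34.55, 'position': [0.477, -0.326, 0.084], 'tcp_rot': [[-0.994, 0.106, 0.0], [0.106, 0.994, 0.015], [0.001, 0.015, -1.0]], 'joint_positions': [-45.714, 37.718, 95.081, 0.826, 47.799, -130.178], 'force': [10.986, 17.913, 3.704], 'opening': 0.224, 'grasp_force': 9.311}
handle dir 169.52515566242985 (170 shut, 80 open) 213
```

It is back at the shut stop. Release, rise and verify everything.

Call:
send_rows(moves=[[0,0.025,0,0,0,0.03],[0,0.025,0,0,0,0.03],[0,0.025,0,0,0,0.03],[0,0.025,-0.2,0,0,0.03],[0,0.025,-0.4,0,0,0.03],[0,0.025,-0.5,0,0,0.03],[0,0.025,-0.5,0,0,0.03],[0,0.025,-0.5,0,0,0.03]], grip=0.45)

```text
time_s: 35.4
position: [0.4758, -0.3278, 0.2093]
tcp_rot: [[-0.989, 0.148, -0.003], [0.148, 0.989, 0.002], [0.003, 0.002, -1.0]]
force: [-0.3, -0.2, 0.2]
opening: 0.45
grasp_force: 0.0
```

Run:
```python
from h import *
st();valve();find();p,d=cap('scene','sc9')
w=cloud('scene',d).reshape(-1,3);q=slot(.188,0,-.052);k=(np.hypot(w[:,0]-q[0],w[:,1]-q[1])<.015)&(w[:,2]>.02);print('pad z',np.median(w[k,2]))
```

```text
{'time_s': 35.4, 'position': [0.476, -0.328, 0.209], 'tcp_rot': [[-0.989, 0.148, -0.003], [0.148, 0.989, 0.002], [0.003, 0.002, -1.0]], 'joint_positions': [-45.634, 27.557, 89.683, -0.019, 62.948, -127.105], 'force': [-0.276, -0.246, 0.179], 'opening': 0.45, 'grasp_force': 0.0}
handle dir 168.78977477473984 (170 shut, 80 open) 208
[0.6522 0.0424] [0.045 0.046 0.025] zmed 0.043 px [256. 161.] sat 35.0
[0.6388 0.1112] [0.039 0.043 0.024] zmed 0.043 px [226. 166.] sat 27.0
[0.6289 0.1855] [0.043 0.043 0.025] zmed 0.043 px [196. 172.] sat 28.0
[0.3977 0.0547] [0.037 0.038 0.01 ] zmed 0.032 px [252. 268.] sat 85.0
[ 0.3396 -0.1917] [0.037 0.038 0.013] zmed 0.033 px [358. 291.] sat 142.5
[ 0.3323 -0.0844] [0.037 0.038 0.014] zmed 0.033 px [312. 295.] sat 88.0
pad z 0.07063861511881306
```

View pics/sc9.png

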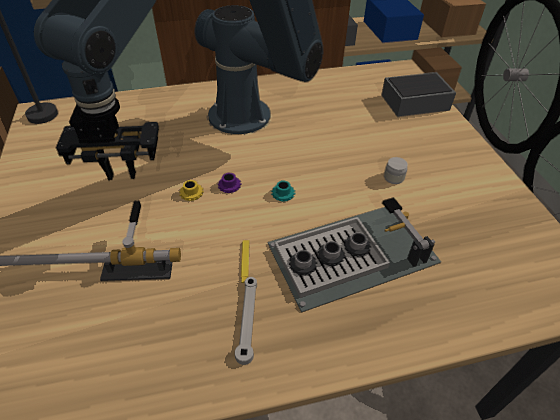

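The picture shows three freewheels in the tray at (303,260), (331,250) and (358,241). The nozzle arm is down at (393,205), the handle is crosswise at (134,215), and the bystanders have not moved. Handing in.

```bash
python3 -c "
from h import *
print(ticket.hand_in())"
```

```text
the job is handed in; nothing more can be done
None
```

Job handed in at about 35 s; no verdict came back, but the last pictures show all three freewheels flat in the tray, the nozzle arm held down, the valve shut after about 3 s of blowing, and the crank arm, tire lever and grease tin not visibly moved.

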